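# Vent the balloon-sealer jug and take off its safety cap

## Robot

A 6-joint arm with a two-finger parallel gripper is mounted at the origin on the work surface. World frame = base frame: x ahead of the robot, y to its left, z up, the work surface at z = 0. Lengths are in m, angles in rad, forces in N, time in s.
With the tool pointing down it reaches from about 0.275 to 0.875 m from the base axis. Payload 12.5 kg.
Tool frame: the origin (TCP) lies between the finger pads; the fingertips stand 11 mm ahead of it and the grasp point (between the pads) lies 8 mm behind it; z points along the fingers, y is the line along which they close (so a half turn about z gives the same grasp; the last joint's range is limited). The gripper opens to 85 mm and grips with 20 to 120 N. Pads are 22 mm wide; open, the fingers measure 114 mm over their backs; the gripper's body (76 mm by 85 mm) begins 54 mm behind the grasp point. The pads swing forward as they close: fully open they stand 13 mm farther back than shut.
Start: joints at [1.105, 0.351, 1.652, -0, 1.139, -0.085], TCP at [0.204, 0.511, 0.242] pointing down, gripper open.
Joint ranges: [-2.75, 2.75], [-0.79, 2.1], [0.01, 2.65], [-1.57, 4.71], [0.07, 3.14], [-2.87, 2.87]. Speed limits (rad/s): [2.22, 2.22, 2.79, 3.14, 3.14, 3.14].

## Interface

Orientations are given as a unit quaternion [x, y, z, w].
In Python, from plant import robot, open_gripper, gripper_close, planner, sense, optics, workorder gives the robot as it stands. The module is installed in compiled form; this text tells all that it offers. Calls block until the motion is done:
- robot.reach(position, orientation): joint-space move of the TCP to a pose.
- robot.line_to(position, rot=None, rate=0.15): straight line of the TCP; rot=None keeps the orientation; rate is the mean speed in m/s.
- robot.set_joints(angles): joint-space move.
- open_gripper() and gripper_close(): open the fingers fully, or close them until they stop; the grip force is fixed at half the most.
- robot.pause(seconds).
- planner.inverse_kinematics(position, orientation): joint angles nearest the present ones, or None.
- sense(): the state.
- optics.capture(name): name is "scene" or "top"; returns the picture (480x640x3 uint8, red, green, blue); there is no depth.
- optics.camera_model(name): a dict with "K" (3x3 intrinsics, pixels), "distortion" ([k1, k2, p1, p2, k3] as OpenCV has them; the pictures are not rectified), "origin" and "attitude" of the camera in the world. Camera axes: x right, y up, looking along -z (the intrinsics and any distortion apply to the point x, -y, -z); pixel columns grow to the right and rows downward; lengths in m; the calibration is good to about 2 mm. A picture is of the moment at which its call begins. camera_model takes no time and is no camera call.
A pose or a line that the arm cannot do raises robot.MotionError and nothing moves.
- workorder.hand_in(): hands the job in; it is judged then, once.
Trained networks look in the newest picture that a camera, given by its name, has taken for a name from the list of things; names that differ only in an ending like _2 or _b are one class to them, and where a whole thing is asked for, a point or a joint stands for the part that bears it (a point fixed in the world has none). Each returns a list of dicts, best first, with "confidence" (0 to 1); they miss things now and then, are a little off and sometimes report something else, mostly with a low value. They report only what shows in the picture. A call takes as long as a camera call. They do not tell look-alikes from the thing itself.
- optics.find_in(camera, thing): "centre" ([column, row] as shares, 0 to 1, of the picture: columns of its width, rows of its height, amid what is visible of it).
The state is a dict: "time": time; "joint_pos": joint angles; "qvel": joint speeds; "joint_torque": joint torques, N m; "tool_pos": TCP position; "orientation": TCP orientation; "ft_force": force on the tool from outside, world axes, zero at the start; "moment": the same for the moment, N m; "grip_width": finger opening in m; "gripper_force": force on a finger pad.
Only numpy, scipy, OpenCV 4.12 (cv2) and the standard library are available. Lean on these libraries where they do the work, as an engineer would, in place of code of your own. Each camera call takes 0.05 s, during which the arm holds its last target. There are 200 camera calls.

## Task

Get the white jug of balloon sealer ready for pouring: first twist the small winged vent cap on its top anticlockwise until it stops (it stays on the jug). Then grip the big round safety cap, press it down against its spring, and only while it is pressed turn it anticlockwise about a fifth of a turn to free it, lift it off, and finish still holding it in the gripper, upright and still, straight above the jug's mouth with about 8 cm of daylight between. Leave the dish, tin, glass cloche and black clip where they are.

Things in the scene. Friction and masses are not known exactly. Their poses are not given: they have to be found in the camera images.
- jug: White plastic jug fixed to the ledge in a black bracket, at any yaw: a block 90 (x) by 170 (y) mm, flat top 100 mm high. Origin: centre of its underside; z up. On its top: mouth with safety cap at y = +45 mm, vent cap at y = -45 mm. Its loop handle, under 95 mm high, reaches y = -122 mm at the vent's end.
- neck (a point): Centre of the top of the jug's mouth, on the safety cap's axis, 25 mm above the jug's flat top; axes as the jug's. The neck is 26 mm across, with two side lugs 37 mm across; the cap must rise 20 mm straight up to clear it. A spring in it pushes the cap up: 6 N closed, 1 N more per mm pressed, full press 7 mm.
- cap: Loose grey push-and-turn cap, 34 mm high, about 45 g; origin: centre of its underside, z up. Skirt: lower 20 mm, 44 mm across. Ribbed solid round head: upper 14 mm, 46 mm across. Closed, its underside is 12 mm above the jug's flat top (13 mm below neck) and its x is along the jug's x.
- cap_head (a point): Centre of the cap's head, to be gripped: 27 mm above its underside, 7 mm below its top; axes as the cap's. Pressed 4 mm or more (aim for 5 to 6) it turns anticlockwise from above; else a barrier blocks it. It never turns clockwise. 50 to 80 degrees round (best 67) it is free to lift; stop at about 88. Freed, it rises only 0.5 mm by itself.
- vent_grip (a point): Grip of the vent cap, on its turning axis, 35 mm above the jug's flat top; z up. An upright wing 32 mm long (point's x), 12 mm thick (y: grip across it), from 12 to 42 mm above the jug's top, on a round collar 26 mm across and 12 mm high.
- vent (a joint): Turn of the vent cap on the jug, rad: 0 shut (wing along the jug's x), grows anticlockwise seen from above, to the stop at 1.4. It turns stiffly (0.06 N m), does not rise, and stays where it is left. It starts at 0 to 0.25.
- dish: Cream ceramic dish, 110 mm across, 35 mm high, loose; origin: centre of its underside. To be left alone.
- tin: Round steel lidded tin, 75 mm across, 59 mm high, loose; origin: centre of its underside. To be left alone.
- cloche: Glass cloche on a dark wooden base, 124 mm across, 146 mm high, loose; origin: centre of its underside. To be left alone.
- clip: Black metal spring clip holding three white plastic balloon clips, about 70 by 55 by 20 mm, loose; origin: under its middle. To be left alone.
Not all that is in view belongs to the job. Of the things like the cap, leave any that is blue or green; of the rest the smaller one is meant.

How it is judged:
By the outcome, as a careful person would: the job done as asked, in the order asked, and still so for the second after the job is handed in, while the arm keeps its last pose, push and grip.
It also fails if it takes over 45 s, if anything falls off the work surface, if the arm or the gripper's body presses on something with over 40 N, if the wrist force passes 120 N, or if a joint passes its speed limit or range.

## Working session

There is one attempt and no reset: what is moved stays moved. The work goes in short steps, each a Python script; the robot and the scene stay as the last script left them, time stands still between calls to the robot, and variables do not carry over. Pictures are saved under pics/ and viewed, at most 10 in all, crops included, and the job is handed in when it is done.

```bash
mkdir -p pics; cat > h.py <<'E'
import numpy as np, cv2
from scipy.spatial.transform import Rotation as R
from plant import robot, open_gripper, gripper_close, planner, sense, optics, workorder
def cap(n,f):
    im=optics.capture(n); cv2.imwrite('pics/'+f,im[:,:,::-1]); return im
def cam(n):
    m=optics.camera_model(n); a=np.array(m['attitude'],float)
    Rm=a if a.shape==(3,3) else R.from_quat(a).as_matrix()
    return np.array(m['K'],float).reshape(3,3),np.array(m['distortion'],float),np.array(m['origin'],float),Rm
def ray(n,uv):
    K,d,o,Rm=cam(n)
    p=cv2.undistortPoints(np.array([[uv]],float),K,d)[0,0]
    return o,Rm@np.array([p[0],-p[1],-1.])
def onz(n,uv,z):
    o,d=ray(n,uv); return o+d*(z-o[2])/d[2]
def tri(rays):
    A=np.zeros((3,3));b=np.zeros(3)
    for o,d in rays:
        d=d/np.linalg.norm(d);P=np.eye(3)-np.outer(d,d);A+=P;b+=P@o
    x=np.linalg.solve(A,b); return x,[np.linalg.norm(np.cross(x-o,d/np.linalg.norm(d))) for o,d in rays]
def proj(n,X):
    K,d,o,Rm=cam(n); p=(np.atleast_2d(X)-o)@Rm; p=p*[1,-1,-1]
    return cv2.projectPoints(p,np.zeros(3),np.zeros(3),K,d)[0][:,0]
def down(yaw): # tool z down, tool y axis at world angle yaw
    y=np.array([np.cos(yaw),np.sin(yaw),0]);z=np.array([0,0,-1.]);x=np.cross(y,z)
    return R.from_matrix(np.c_[x,y,z]).as_quat()
E
python3 - <<'E'
from h import *
for n in('scene','top'):
    print(n,optics.camera_model(n)); cap(n,n+'0.png')
    for t in('jug','cap','cap_head','vent_grip','neck','dish','tin','cloche','clip'):
        try: print(t,[(np.round(np.array(r['centre'])*[640,480],1).tolist(),round(r['confidence'],2)) for r in optics.find_in(n,t)])
        except Exception as e: print(t,e)
s=sense();print(s)
E
```

```text
scene {'K': array([[602.63649903,   0.        , 331.69024098],
       [  0.        , 602.63649903, 235.99892864],
       [  0.        ,   0.        ,   1.        ]]), 'distortion': array([-0.05870848,  0.        ,  0.        ,  0.        ,  0.        ]), 'origin': array([ 1.24377991, -0.57884895,  1.15149037]), 'attitude': array([0.33587103, 0.14084399, 0.3461764 , 0.8645898 ])}
jug [([256.0, 292.0], 0.72)]
cap [([279.7, 251.8], 0.92), ([221.4, 247.9], 0.75), ([229.0, 266.5], 0.69), ([182.4, 286.3], 0.68)]
cap_head [([277.6, 253.1], 0.92), ([222.6, 243.8], 0.69), ([180.4, 282.8], 0.68), ([230.6, 265.0], 0.64)]
vent_grip [([268.4, 274.5], 0.51), ([150.1, 349.4], 0.18)]
neck [([252.7, 291.5], 0.72)]
dish [([398.7, 206.2], 0.89), ([256.7, 291.7], 0.56)]
tin [([146.4, 347.8], 0.59)]
cloche [([403.0, 145.9], 0.85)]
clip [([379.7, 334.5], 0.85)]
top {'K': array([[472.36337347,   0.        , 314.2722165 ],
       [  0.        , 472.36337347, 232.36616335],
       [  0.        ,   0.        ,   1.        ]]), 'distortion': array([-0.04794269,  0.        ,  0.        ,  0.        ,  0.       
[... 630 characters left out ...]
rray([ 1.10539458e+00,  3.50694299e-01,  1.65179509e+00, -7.67858157e-06,
        1.13912128e+00, -8.46205007e-02]), 'qvel': array([-2.29440089e-03, -1.40457171e-03,  1.62836174e-03,  8.70014443e-05,
       -4.73927166e-05,  1.60287270e-03]), 'joint_torque': array([-1.68551691e-03, -5.06029737e+01, -2.91643435e+01, -1.08278773e-04,
        7.82435982e-04,  3.10676519e-06]), 'tool_pos': array([0.20438586, 0.51059526, 0.24229455]), 'orientation': array([ 1.89240895e-01,  9.81930692e-01, -9.61842913e-06,  9.09294969e-07]), 'ft_force': array([-0.43034442,  0.60015427,  0.08708322]), 'moment': array([ 0.00252076, -0.00251481,  0.03054891]), 'gripper_force': 0.0, 'grip_width': 0.08549537017646833}
```

View pics/scene0.png

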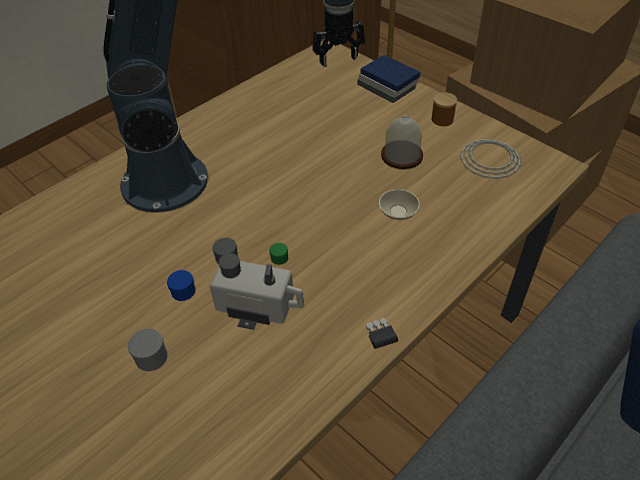

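View pics/top0.png

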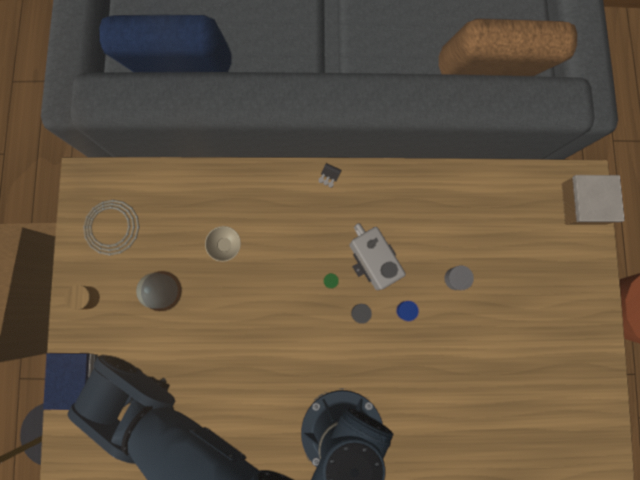

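The scene view shows the jug at (255,292): the grey cap on it at (230,265), the vent wing at (268,274) and the handle at (298,298). The top view shows the jug at (375,257), its cap at (389,269) and its vent at (371,243).

Look-alikes (top view pixels): blue at (408,311), green at (331,281), loose grey at (361,313), and the grey one on the jug at (389,269). I choose the one on the jug and check it in a close crop.

```bash
python3 - <<'E'
import cv2,numpy as np
a=cv2.imread('pics/scene0.png')[230:335,200:310]; b=cv2.imread('pics/top0.png')[215:330,330:420]
a=cv2.resize(a,None,fx=5,fy=5,interpolation=cv2.INTER_CUBIC)[:, :]; b=cv2.resize(b,None,fx=5,fy=5,interpolation=cv2.INTER_CUBIC)
def grid(im,u0,v0):
    im=cv2.convertScaleAbs(im,alpha=1.5)
    for k in range(0,im.shape[1],50): cv2.putText(im,str(u0+k//5),(k,10),0,.35,(0,255,255),1); cv2.line(im,(k,12),(k,18),(0,255,255),1)
    for k in range(0,im.shape[0],50): cv2.putText(im,str(v0+k//5),(0,k+4),0,.35,(0,255,255),1)
    return im
cv2.imwrite('pics/sc.png',grid(a,200,230)); cv2.imwrite('pics/tc.png',grid(b,330,215))
E
```

```text
(no output)
```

View pics/sc.png

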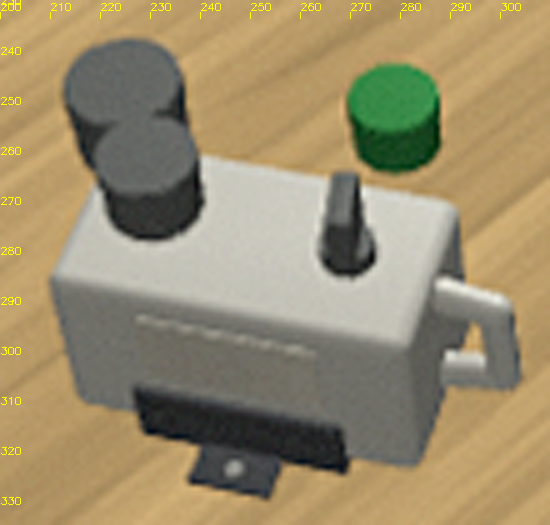

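View pics/tc.png

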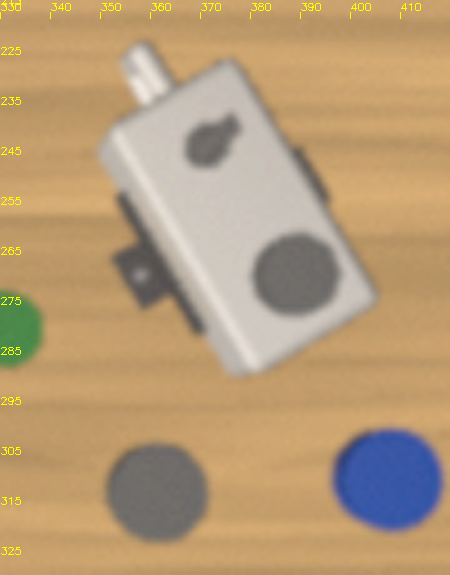

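The crop shows the jug's own grey cap (scene (230,261), top (389,270)) is smaller than the loose grey one (top (361,313)), so it is the one meant. Next I fit the jug pose from both views.

```bash
cat > fit.py <<'E'
from h import *
from scipy.optimize import least_squares
print('scale',np.round(tri([ray('scene',(229.8,261)),ray('top',(389.4,269.8))]),4) if 0 else '')
for nm,a,b in(('captop',(229.8,261),(389.4,269.8)),('ventwing',(268.6,268.4),(373,242)),('corner A',(291,271),(376.4,227)),('corner B',(282,299),(353.6,241)),('corner C',(210.4,285),(381,289.4))):
    for bb in (b,): print(nm,tri([ray('scene',a),ray('top',bb)]))
obs=[('scene',(0,.045,.146),(229.8,261),2),('top',(0,.045,.146),(389.4,269.8),2),
 ('top',(-.045,-.085,.1),(376.4,227),1),('top',(-.045,.085,.1),(405,274.4),1),('top',(.045,-.085,.1),(353.6,241),1),('top',(.045,.085,.1),(381,289.4),1),
 ('scene',(-.045,-.085,.1),(291,271),1),('scene',(.045,-.085,.1),(282,299),1),('scene',(.045,.085,.1),(210.4,285),1),('scene',(0,-.045,.142),(268.6,268.4),1)]
def W(p,X): c,s=np.cos(p[3]),np.sin(p[3]); return np.array([p[0]+c*X[0]-s*X[1],p[1]+s*X[0]+c*X[1],p[2]+X[2]])
def f(p): return np.concatenate([w*(proj(n,W(p,X))[0]-np.array(u)) for n,X,u,w in obs])
best=min((least_squares(f,[.5,0,0,y],loss='soft_l1') for y in(0,1.5,3,-1.5)),key=lambda r:r.cost)
p=best.x
if __name__=='__main__':
    print('pose',p,best.cost);print(np.round(f(p).reshape(-1,2),1))
    print('caphead',W(p,(0,.045,.139)),'vent',W(p,(0,-.045,.135)))
    for n,u0,v0,fn in(('scene',200,230,'sc'),('top',330,215,'tc')):
        im=cv2.imread(f'pics/{fn}.png')
        def pl(P,col):
            q=((proj(n,[W(p,x) for x in P])-[u0,v0]+.5)*5).astype(np.int32); cv2.polylines(im,[q],True,col,1)
        pl([(-.045,-.085,.1),(.045,-.085,.1),(.045,.085,.1),(-.045,.085,.1)],(0,0,255))
        t=np.linspace(0,6.28,40)
        pl([(.023*np.cos(k),.045+.023*np.sin(k),.146) for k in t],(0,255,0))
        pl([(.013*np.cos(k),-.045+.013*np.sin(k),.112) for k in t],(255,255,0))
        for v,col in((0,(255,0,255)),(.25,(0,165,255))):
            c,s=np.cos(v),np.sin(v)
            pl([(c*a-s*b,-.045+s*a+c*b,.142) for a,b in((.016,.006),(-.016,.006),(-.016,-.006),(.016,-.006))],col)
        cv2.imwrite(f'pics/{fn}_o.png',im)
    a,b=cv2.imread('pics/sc_o.png')[:,:],cv2.imread('pics/tc_o.png')[:300]
    b=cv2.copyMakeBorder(b,0,225,0,0,cv2.BORDER_CONSTANT); cv2.imwrite('pics/o.png',np.hstack([a[:525],b])[:, :1000][:, 0:1000] if 0 else cv2.resize(np.hstack([a[:525],b]),(800,420)))
E
python3 fit.py
```

```text
scale 
captop (array([ 0.4769697 , -0.12586608,  0.14322444]), [np.float64(0.003070685747871826), np.float64(0.003070685747871896)])
ventwing (array([ 0.55585601, -0.08127323,  0.14398842]), [np.float64(0.0026680236379380187), np.float64(0.0026680236379380408)])
corner A (array([ 0.6040112 , -0.0771214 ,  0.17012755]), [np.float64(0.01679099738766565), np.float64(0.01679099738766562)])
corner B (array([ 0.56819481, -0.04926731,  0.01584501]), [np.float64(0.00931587786620548), np.float64(0.009315877866205413)])
corner C (array([ 0.41579263, -0.13581372,  0.01517799]), [np.float64(0.013947022187177366), np.float64(0.013947022187177317)])Traceback (most recent call last):
  File "fit.py", line 11, in <module>
    best=min((least_squares(f,[.5,0,0,y],loss='soft_l1') for y in(0,1.5,3,-1.5)),key=lambda r:r.cost)
  File "fit.py", line 11, in <genexpr>
    best=min((least_squares(f,[.5,0,0,y],loss='soft_l1') for y in(0,1.5,3,-1.5)),key=lambda r:r.cost)
              ~~~~~~~~~~~~~^^^^^^^^^^^^^^^^^^^^^^^^^^^^^
    return func(*args, **kwargs)
    result = trf(vector_fun.fun, vector_fun.jac, x0
[... 1123 characters left out ...]
, *self.args, **self.kwargs))
                      ~~~~~~~~^^^^^^^^^^^^^^^^^^^^^^^^^^^^^^
    return np.atleast_1d(self.fun(x))
                         ~~~~~~~~^^^
    return self.f(x, *self.args, **self.kwargs)
           ~~~~~~^^^^^^^^^^^^^^^^^^^^^^^^^^^^^^
  File "fit.py", line 10, in f
    def f(p): return np.concatenate([w*(proj(n,W(p,X))[0]-np.array(u)) for n,X,u,w in obs])
                                        ~~~~^^^^^^^^^^
  File "h.py", line 22, in proj
    K,d,o,Rm=cam(n); p=(np.atleast_2d(X)-o)@Rm; p=p*[1,-1,-1]
             ~~~^^^
  File "h.py", line 7, in cam
    m=optics.camera_model(n); a=np.array(m['attitude'],float)
ValueError: time passes only in moves, steps and waits
```

```bash
sed -i "s/^def cam(n):/import functools\n@functools.cache\ndef cam(n):/" h.py
sed -i "s/('scene',(-.045,-.085,.1),(291,271),1),('scene',(.045,-.085,.1),(282,299),1),('scene',(.045,.085,.1)/('scene',(.045,-.085,.1),(291,271),1),('scene',(-.045,-.085,.1),(282,299),1),('scene',(-.045,.085,.1)/; /^for nm/,+1d; /^print('scale/d" fit.py
python3 fit.py
```

```text
pose [ 0.51521053 -0.10200854 -0.00305042  2.10961035] 16.544406463834953
[[-2.5 -0.3]
 [-2.3 -1. ]
 [-1.5 -2.1]
 [ 0.6 -0.2]
 [-4.6 -0.6]
 [-1.3  0.8]
 [ 1.1 -2.3]
 [-1.   0.9]
 [-2.8  1.4]
 [-0.8  0.5]]
caphead [ 0.47658623 -0.12509887  0.13594958] vent [ 0.55383483 -0.07891821  0.13194958]
```

View pics/o.png

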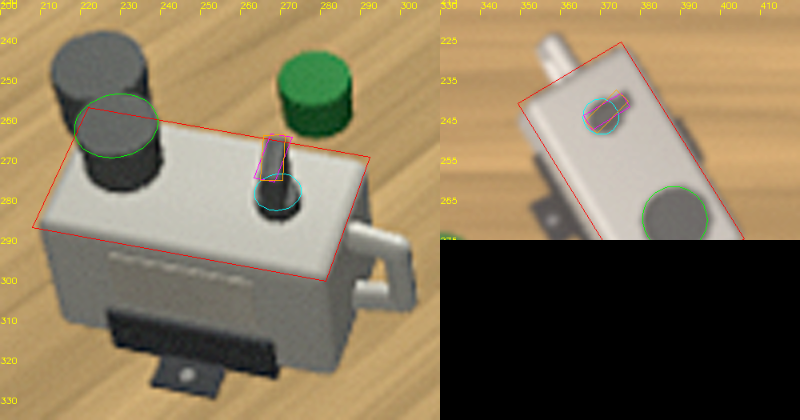

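The overlay shows a roughly 1.3 px offset in the scene view, because the two camera calibrations disagree by a few mm. I will hover the closed gripper over the jug and use its known tip to correct for this.

```bash
python3 - <<'E'
from h import *
yj=2.11
p=np.array(sense()['tool_pos'])
robot.line_to(p+[0,0,.07],rate=.3)
robot.reach([.515,-.102,.29],down(yj-np.pi/2))
gripper_close(); robot.pause(.2)
s=sense();print(s['time'],s['joint_pos'],s['tool_pos'],s['grip_width'],s['ft_force'])
ims=[]
tip=np.array(s['tool_pos'])-[0,0,.011]
for n in('scene','top'):
    im=cap(n,n+'1.png'); q=proj(n,tip)[0]; print(n,q, proj(n,s['tool_pos']))
    u0,v0=int(q[0])-35,int(q[1])-35
    c=cv2.resize(im[v0:v0+70,u0:u0+70,::-1],None,fx=5.6,fy=5.6,interpolation=cv2.INTER_CUBIC); c=cv2.convertScaleAbs(c,alpha=2.2)
    k=((q-[u0,v0]+.5)*5.6).astype(int); cv2.drawMarker(c,tuple(map(int,k)),(0,0,255),0,12,1); ims.append(c); print(u0,v0)
cv2.imwrite('pics/tip.png',np.hstack(ims))
for a in(yj-np.pi/2,yj+np.pi/2,yj-np.pi/2+1.5,yj+np.pi/2+1.5,yj-np.pi,yj,yj-np.pi+1.2,yj+1.2):
    q=planner.inverse_kinematics([.477,-.125,.14],down(a)); print(round(a,2),None if q is None else np.round(q,2))
E
```

```text
4.7917 [-2.84239917e-01  2.58347743e-01  1.65633227e+00 -1.31804662e-05
  1.22687267e+00 -8.23418766e-01] [ 0.51500882 -0.10201954  0.29000858] -1.0720373880927243e-05 [-0.07435684  0.10564185  0.44989713]
scene [240.29297674 220.95580331] [[239.62627415 217.14626062]]
205 185
top [388.33144206 250.46694761] [[389.10604831 249.98678217]]
353 215
0.54 [-0.35  0.39  1.89 -0.    0.86 -0.89]
3.68 [-0.35  0.39  1.89 -0.    0.86  2.25]
2.04 [-0.35  0.39  1.89 -0.    0.86 -2.39]
5.18 [-0.35  0.39  1.89 -0.    0.86  0.75]
-1.03 [-0.35  0.39  1.89 -0.    0.86  0.68]
2.11 [-0.35  0.39  1.89 -0.    0.86 -2.46]
0.17 [-0.35  0.39  1.89 -0.    0.86 -0.52]
3.31 [-0.35  0.39  1.89 -0.    0.86  2.62]
```

View pics/tip.png

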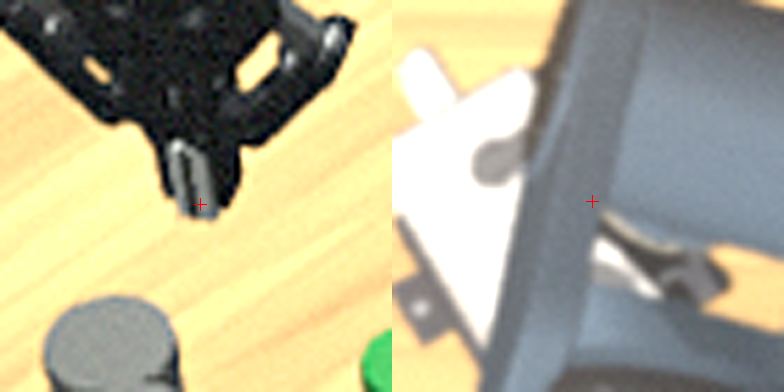

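```bash
cat > fit2.py <<'E'
from h import *
from scipy.optimize import least_squares
import fit
im=cv2.cvtColor(cv2.imread('pics/top0.png'),cv2.COLOR_BGR2GRAY)
def blob(u0,u1,v0,v1):
    c=im[v0:v1,u0:u1].astype(float); lo,hi=np.percentile(c,[3,90]); w=np.clip((hi-c)/(hi-lo),0,1); w[w<.25]=0
    vv,uu=np.mgrid[v0:v1,u0:u1]; return np.array([(w*uu).sum(),(w*vv).sum()])/w.sum()
cu=blob(379,401,259,280); vu=blob(365,379,237,249); print('cap top px',cu,'vent px',vu)
obs=[(n,X,np.array(u)-.4,w) for n,X,u,w in fit.obs if (n,X)!=('top',(0,.045,.146))]
obs+= [('top',(0,.045,.142),cu,2),('top',(0,-.045,.125),vu,1.5)]
def f(q):
    off={'scene':q[4:6],'top':q[6:8]}
    r=[w*(proj(n,fit.W(q,X))[0]+off[n]-u) for n,X,u,w in obs]
    return np.concatenate(r+[(q[4:6]-[1.5,-.5])/1.,q[6:8]/.4,[q[2]/.002]])
b=least_squares(f,np.r_[fit.p,0,0,0,0],loss='soft_l1'); q=b.x
print(np.round(q,4)); print(np.round(f(q)[:2*len(obs)].reshape(-1,2),1))
print('cap',fit.W(q,(0,.045,.139)),'vent',fit.W(q,(0,-.045,.135)))
E
python3 fit2.py
```

```text
cap top px [389.39977713 269.11582393] vent px [371.89116258 242.89048797]
[ 5.1560e-01 -1.0520e-01 -5.0000e-04  2.1035e+00  1.7979e+00 -5.8620e-01
  8.1700e-02  1.4600e-02]
[[-0.3 -0.6]
 [ 0.3 -2. ]
 [ 2.3  0.2]
 [-2.8 -0.6]
 [ 0.2  1.1]
 [ 2.4 -2.1]
 [-0.   1.1]
 [-1.8  1.2]
 [ 0.3  0.5]
 [-0.3  0.3]
 [-0.2 -0.1]]
cap [ 0.47683257 -0.12800855  0.13852018] vent [ 0.55436191 -0.08230077  0.13452018]
```

```bash
cat >> h.py <<'E'
YJ=2.1035; V=np.array([.5544,-.0823]); C=np.array([.4768,-.1280])
def st(t=''):
    s=sense(); print(t,round(s['time'],2),'p',np.round(s['tool_pos'],4),'w',round(s['grip_width'],4),'F',np.round(s['ft_force'],1),'M',np.round(s['moment'],3),'gf',round(s['gripper_force'],1),'j6',round(s['joint_pos'][5],3)); return s
E
python3 - <<'E'
from h import *
a=YJ-np.pi/2+.12
open_gripper()
robot.reach([*V,.19],down(a)); st('above')
robot.line_to([*V,.1265],rate=.08); st('down')
gripper_close(); robot.pause(.2); st('grip')
E
```

```text
above 6.19 p [ 0.5545 -0.0824  0.1907] w 0.0854 F [-0.3 -0.1 -0. ] M [-0.026 -0.05   0.012] gf 0.0 j6 -0.883
down 7.13 p [ 0.5547 -0.0824  0.1269] w 0.0852 F [-0.8  0.2  0.5] M [ 0.017  0.01  -0.014] gf 0.0 j6 -0.883
grip 8.0 p [ 0.5545 -0.0822  0.1267] w 0.0111 F [-1.3  0.8  4.4] M [0.184 0.246 0.036] gf 61.0 j6 -0.883
```

```bash
python3 - <<'E'
from h import *
q=np.array(sense()['joint_pos'])
for d in(.35,.7,1.05,1.2):   # vent = .12+d nominally
    t=q.copy(); t[5]-=d; robot.set_joints(t); st(d+.12)
d=1.2
while d<1.45:
    d+=.04; t=q.copy(); t[5]-=d; robot.set_joints(t); robot.pause(.1); s=st(round(d+.12,3))
    if abs(s['moment'][2])>.6: break
cap('scene','scene2.png')
E
```

```text
0.47 8.43 p [ 0.5545 -0.0823  0.1267] w 0.0111 F [-0.5  0.9  4. ] M [0.03  0.182 0.106] gf 61.0 j6 -1.229
0.82 8.85 p [ 0.5545 -0.0823  0.1267] w 0.0108 F [-1.8  0.1  4. ] M [0.048 0.24  0.071] gf 61.1 j6 -1.577
1.17 9.28 p [ 0.5545 -0.0822  0.1267] w 0.0108 F [-0.8  0.3  3.4] M [0.023 0.236 0.064] gf 61.1 j6 -1.926
1.3199999999999998 9.54 p [ 0.5545 -0.0822  0.1267] w 0.0109 F [-0.8  0.5  3.7] M [0.001 0.253 0.09 ] gf 61.1 j6 -2.076
1.36 9.89 p [ 0.5545 -0.0822  0.1267] w 0.0111 F [-0.7 -0.   4.2] M [ 0.098  0.212 -0.031] gf 61.0 j6 -2.12
1.4 10.24 p [ 0.5545 -0.0822  0.1267] w 0.011 F [-2.1  0.3  4.8] M [-0.009  0.22  -0.306] gf 61.1 j6 -2.161
1.44 10.59 p [ 0.5547 -0.0821  0.1267] w 0.011 F [1.4 1.3 3.6] M [ 0.375 -0.278 -0.898] gf 64.3 j6 -2.201
```

```bash
python3 - <<'E'
from h import *
open_gripper(); st('rel')
robot.line_to([*V,.205],rate=.12)
robot.reach([*C,.205],down(YJ-np.pi)); st('above')
im=cap('scene','scene3.png')
cv2.imwrite('pics/s3.png',cv2.convertScaleAbs(cv2.resize(im[180:330,180:330,::-1],None,fx=4,fy=4,interpolation=cv2.INTER_CUBIC),alpha=1.7))
robot.line_to([*C,.1305],rate=.09); st('down')
gripper_close(); robot.pause(.2); st('grip')
E
```

```text
rel 11.35 p [ 0.5544 -0.0822  0.1267] w 0.0859 F [-0.1  0.7  0.9] M [ 0.044 -0.02   0.008] gf 0.0 j6 -2.203
above 14.59 p [ 0.4768 -0.128   0.205 ] w 0.0854 F [ 0.5  0.1 -0.2] M [0.003 0.027 0.07 ] gf 0.0 j6 0.681
down 15.62 p [ 0.4771 -0.1281  0.131 ] w 0.0857 F [ 0.4 -0.1 -0.5] M [-0.002 -0.049  0.004] gf 0.0 j6 0.681
grip 16.28 p [ 0.4769 -0.1281  0.131 ] w 0.0441 F [-1.3  1.5  4.8] M [0.187 0.262 0.015] gf 60.1 j6 0.681
```

View pics/s3.png

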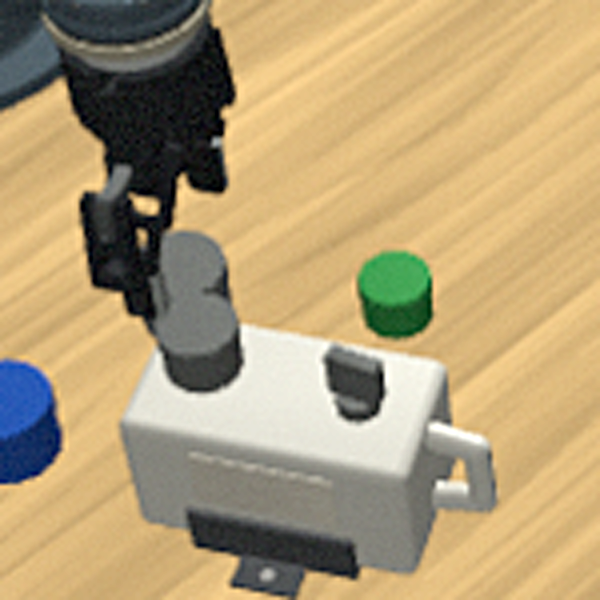

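The picture shows the vent wing at about (355,375) in the crop, now lying along the jug, so it is at its stop. The safety cap is gripped, so I press and turn it.

```bash
python3 - <<'E'
from h import *
s=sense(); p=np.array(s['tool_pos'])
for dz in(.002,.004,.0055):
    robot.line_to([*C,.1308-dz],rate=.02); robot.pause(.1); s=st(dz)
q=np.array(s['joint_pos'])
for d in(10,20,30,45,60,67):
    t=q.copy(); t[5]-=np.radians(d); robot.set_joints(t); s=st(d)
    if abs(s['moment'][2])>1: print('stalled'); break
E
```

```text
0.002 16.63 p [ 0.4769 -0.128   0.1293] w 0.0442 F [-2.3  1.3  7.2] M [0.159 0.311 0.02 ] gf 60.2 j6 0.681
0.004 16.98 p [ 0.477  -0.128   0.1275] w 0.0441 F [-3.1  1.1  8.4] M [ 0.228  0.457 -0.011] gf 60.2 j6 0.682
0.0055 17.33 p [ 0.4769 -0.128   0.1261] w 0.0441 F [-3.7  0.3  9.8] M [0.258 0.553 0.001] gf 60.3 j6 0.681
10 17.62 p [ 0.4776 -0.1283  0.127 ] w 0.0443 F [-1.2  0.6  8.8] M [0.093 0.116 0.041] gf 60.3 j6 0.506
20 17.92 p [ 0.4778 -0.1283  0.1271] w 0.0443 F [-2.1  0.4  9.8] M [0.038 0.089 0.006] gf 60.4 j6 0.332
30 18.21 p [ 0.4778 -0.1283  0.1271] w 0.0441 F [-0.1  0.9  9.6] M [0.07  0.055 0.019] gf 60.4 j6 0.157
45 18.57 p [ 0.4779 -0.1284  0.1271] w 0.044 F [ 0.5 -0.1  9.8] M [0.054 0.076 0.   ] gf 60.4 j6 -0.105
60 18.93 p [ 0.4779 -0.1283  0.1271] w 0.0442 F [-0.2  0.3  9.2] M [0.069 0.092 0.048] gf 60.4 j6 -0.366
67 19.18 p [ 0.4779 -0.1284  0.1271] w 0.044 F [-0.2  0.3  9.2] M [0.071 0.022 0.065] gf 60.4 j6 -0.489
```

```bash
python3 - <<'E'
from h import *
p=np.array(sense()['tool_pos'])
for dz in(.004,.006,.009,.013):
    robot.line_to(p+[0,0,dz],rate=.03); robot.pause(.05); s=st(dz)
    if s['ft_force'][2]<-8: print('held'); break
im=cap('scene','scene4.png')
cv2.imwrite('pics/s4.png',cv2.convertScaleAbs(cv2.resize(im[180:330,180:330,::-1],None,fx=4,fy=4,interpolation=cv2.INTER_CUBIC),alpha=1.7))
E
```

```text
0.004 19.55 p [ 0.478  -0.1284  0.1313] w 0.0444 F [-0.4 -0.9  5.8] M [0.123 0.25  0.064] gf 61.5 j6 -0.488
0.006 19.85 p [ 0.4778 -0.1284  0.1329] w 0.0442 F [-0.6 -0.2 -0.7] M [-0.1    0.026  0.007] gf 61.5 j6 -0.488
0.009 20.15 p [ 0.4779 -0.1284  0.1362] w 0.0443 F [ 0.2  0.1 -1.1] M [-0.034  0.032  0.002] gf 61.5 j6 -0.488
0.013 20.48 p [ 0.4779 -0.1284  0.1402] w 0.0437 F [-0.1  0.4 -0.2] M [ 0.014 -0.024  0.046] gf 61.5 j6 -0.488
```

View pics/s4.png

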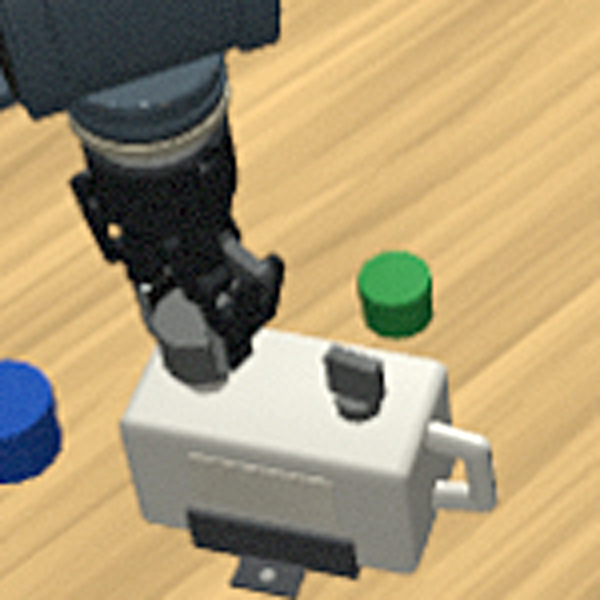

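Fz is about −0.5 N, which is just the cap's weight, so it is free. The cap head at about (195,340) in the crop is still in the gripper. I lift it straight up.

```bash
python3 - <<'E'
from h import *
xy=[.4779,-.1284]
robot.line_to([*xy,.165],rate=.06); st()
robot.line_to([*xy,.224],rate=.1); robot.pause(.6); st()
im=cap('scene','scene5.png')
cv2.imwrite('pics/s5.png',cv2.convertScaleAbs(cv2.resize(im[180:330,180:330,::-1],None,fx=4,fy=4,interpolation=cv2.INTER_CUBIC),alpha=1.7))
# expected pixels in the crop (scene offset +1.8,-.6)
for nm,X in(('neck',(*xy,.125)),('underside',(*xy,.205)),('captop',(*xy,.239))): print(nm,(proj('scene',X)[0]+[1.8,-.6]-[180,180]+.5)*4)
E
```

```text
21.1 p [ 0.4779 -0.1284  0.1652] w 0.0442 F [-0.3 -0.1  0.1] M [0.022 0.006 0.037] gf 61.5 j6 -0.488
 22.44 p [ 0.4779 -0.1284  0.224 ] w 0.044 F [-0.   0.5 -0.9] M [-0.041  0.037 -0.02 ] gf 61.5 j6 -0.488
neck [204.81509163 348.55252756]
underside [184.25521087 252.11685321]
captop [174.96210859 208.39407121]
```

View pics/s5.png

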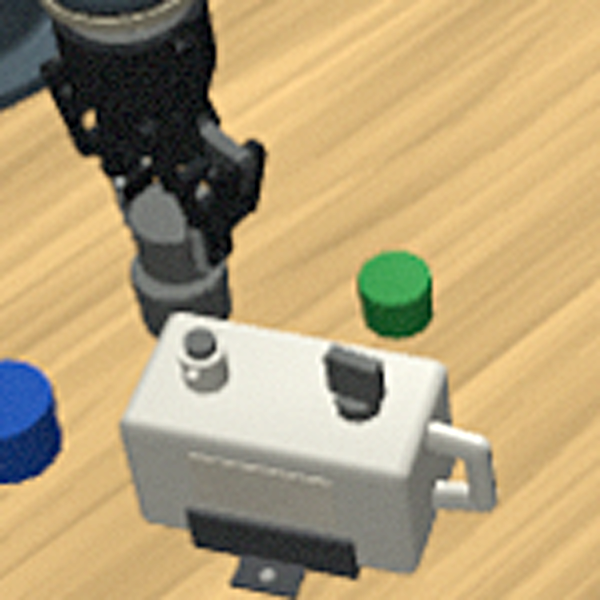

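The bare neck shows at (203,343) in the crop. The cap hangs upright above it in the fingers, with its lower rim at about row 275, where it should be for roughly 80 mm of daylight.

```bash
python3 -c "
from h import *
print(workorder.hand_in()); st()"
```

```text
the job is handed in; nothing more can be done
None
the job is handed in; nothing more can be done
```

Job handed in at about 22 s of robot time: the vent is turned to its stop, and the safety cap is pressed, turned, lifted off and held upright about 8 cm above the mouth; no verdict was returned.

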